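Fit and lock the green test plug in the leak tester, then prime it

TASK

Take the green winged plug out of its cell in the grey tray and fit it in the leak tester's port: lugs in at the yellow marks, pushed fully down against the spring, then turned clockwise to the stop so that it stays locked with its wing on the red marks. Only once it is locked, press the tester's red plunger all the way down and let it come up again. Leave the other plugs and everything lying about on the bench where they are.

Things in the scene. Friction and masses are not known exactly. Their poses are not given: they have to be found in the camera images.
- green_plug: Plug, green wing on brass shank, 68 mm tall, 0.12 kg, upright in a tray cell; stands alone on its foot. Origin: centre of foot; z up, x along wing and lugs (half-turn symmetric). From the foot: shank 28 mm diameter to 29 mm (first 4 mm chamfered to 23); two lugs across from each other at 10-18 mm, 10 wide, 41 tip to tip; flange 36 diameter at 29-35; wing at 44-68 mm.
- wing (a point): Centre of the green plug's wing, 56 mm above its foot. The wing is 64 mm long (plug x), 14 mm thick (plug y), 24 mm high, with flat faces.
- tray: Fixed grey open tray 134 (x) x 142 (y) x 72 mm high, walls and floor 4 mm. Origin: centre of its underside. Three cells side by side in y (centres -46, 0, +46 mm), each 126 mm long in x, 43 mm wide. The plugs' wings lie along the cells, level with the wall tops: fingers have room only at the two ends of a wing (64 mm apart).
- tester: Fixed leak tester: blue plate 114 (x) x 234 (y) x 12 mm, port at (0,-55), plunger at (0,+60) mm. Origin: centre of plate's underside, z up. Entry slots (yellow marks) lie 60 degrees anticlockwise, seen from above, from tester x; locked wing line (red marks) is tester x: the plug goes in at 60 degrees and is turned 60 degrees clockwise, stop 3 degrees farther.
- port_mouth (a point): Centre of the port's top, 47 mm above the bench: steel ring, bore 31 mm, lip 8 mm thick with two slots, one each side, 14 mm wide for the lugs. A spring follower inside holds the foot of an unpushed plug 33 mm above the bench; pushed fully down (flange on the ring) the foot is at 18 mm; locked it springs up to 21 mm. Spring 2.5 to 5.5 N.
- guard_rim (a point): Centre of the mouth of the clear splash guard round the port (orange rim): a tube 82 mm inside, 88 mm outside diameter, from the plate up to 101 mm above the bench, 12 mm above the top of a locked wing. Only fingers that hold the wing across its 14 mm thickness fit inside.
- port_seat (a point): Point on the port's axis, 21 mm above the bench: where the centre of the plug's foot is when locked.
- plunger_top (a point): Top centre of the tester's red plunger head (35 mm diameter, flat top 24 mm), 100 mm above the bench when up; it stands on an aluminium barrel 42 mm in diameter, 66 mm high.
- plunger (a joint): Plunger travel in m: 0 up, 0.012 fully down at its stop; spring 2 N when up to 5 N when down, comes up by itself.
- black_plug: Winged plug with a black wing, in another cell of the tray. Same shape and size as the green plug; it is not wanted and stays in its cell. Origin: centre of its foot.
- white_plug: Winged plug with a white wing, in another cell of the tray. Same shape and size as the green plug; it is not wanted and stays in its cell. Origin: centre of its foot.
- chrome_valve: Loose chrome tee-shaped valve body lying on the bench: a tube 60 mm long along its x and a branch 36 mm long towards +y, both 28 mm in diameter. Origin: on the bench under the crossing. Bystander.
- brass_tee: Loose brass tee lying on the bench: a tube 52 mm long along its x and a branch 34 mm towards +y, both 24 mm in diameter. Origin: on the bench under the crossing. Bystander.
- navy_carton: Loose dark navy carton 70 (x) x 110 (y) x 50 mm high with orange label. Origin: centre of its underside. Bystander.
- white_carton: Loose white carton 60 (x) x 80 (y) x 45 mm high with blue label. Origin: centre of its underside. Bystander.
- jar: Loose jar with yellow cap, 60 mm in diameter, 85 mm high. Origin: centre of its underside. Bystander.
There are look-alikes about, which are no part of the job. Leave any orange or pink look-alike of the green_plug alone.

How it is judged:
By the outcome, as a careful person would: the job done as asked, in the order asked, and still so for the second after the job is handed in, with the robot touching nothing.
It also fails if it takes over 72 s, if anything falls off the work surface, if the arm or the gripper's body presses on something with over 40 N, if the wrist force passes 120 N, or if a joint passes its speed limit or range.

ROBOT

A 7-joint arm with a two-finger parallel gripper is mounted at the origin on the work surface. World frame = base frame: x ahead of the robot, y to its left, z up, the work surface at z = 0. Lengths are in m, angles in rad, forces in N, time in s.
With the tool pointing down it reaches from about 0.425 to 0.825 m from the base axis. Payload 3.6 kg.
Tool frame: the origin (TCP) lies at the very end of the fingers, on their centre line; the grasp point (between the pads) lies ctrl.tcp_to_grasp behind it (ctrl.tcp_to_grasp is the distance from the TCP to the grasp point, in m); z points along the fingers, y is the line along which they close (so a half turn about z gives the same grasp; the last joint's range is limited). The gripper opens to 93 mm and grips with 3 to 60 N. Pads are 15 mm wide; open, the fingers measure 128 mm over their backs; the gripper's body (75 mm by 188 mm) begins 65 mm behind the grasp point.
Start: joints at [1.161, 0.615, -0.013, 1.423, 0.008, 1.103, -0.04], TCP at [0.243, -0.603, 0.219] pointing down, gripper open.
Joint ranges: [-3.12, 3.12], [-0.3, 2.06], [-1.34, 1.32], [0.26, 2.42], [-1.36, 4.5], [0.01, 1.98], [-2.84, 2.84]. Speed limits (rad/s): [2.79, 2.79, 3.14, 3.14, 3.14, 3.14, 3.14].

INTERFACE

Orientations are given as a rotation vector (axis times angle).
In Python, from plant import sensors, vision, close_job, ctrl gives the robot as it stands.
- The arm moves only by the shell command python3 -m handwheel 'ROWS' [FORCE]. ROWS is text: rows parted by semicolons, each of 7 numbers parted by spaces: the shift along the tool's x, y, z in units of 0.1 m (1.0 is 0.1 m), then the turn, a rotation vector about the tool's x, y, z in units of pi/4 rad (1.0 is pi/4 rad), then the closure, from 0 (fully open) to 1 (shut). In form: tx ty tz ax ay az hand; .... A call has 1 to 12 rows; each row is the pose to reach, as a shift and turn from the pose commanded when the call began, along the tool's axes at that moment; what a row does not reach only later rows make up. A row lasts 1/8 s, in which the tool goes at most 62.5 mm and 10.7 degrees, less where a joint would pass 70% of its speed; a pose out of reach is approached as far as the arm can. A call with a number of a shift or a turn outside -1 to 1 is refused whole. A call with a gripper value outside its range is refused whole. The fingers move at their own pace and stop on an object; FORCE is the grip in N (left out, the last holds). Time passes only in rows, so rows that repeat a pose let the fingers close. It gives the time, the measured TCP pose, the force, the opening and the grip force at its end, in the units of the state.
- sensors.read_state(): the state, without advancing time (a new reading comes with each control period).
- vision.capture(name): name is "side" or "top" or "wrist"; returns the picture (384x512x3 uint8, red, green, blue); there is no depth.
- vision.calibration(name): a dict with "fx", "fy", "cx", "cy" (pixels), "cam_to_world" (4x4, takes a point from camera to world coordinates); the wrist camera has in their place "T_tool_cam" (4x4, takes a point from camera to tool coordinates, whose origin is the TCP and whose axes are the flange's). Camera axes: x right, y up, looking along -z (the intrinsics and any distortion apply to the point x, -y, -z); pixel columns grow to the right and rows downward; lengths in m; the calibration is good to about 2 mm. A picture is of the moment at which its call begins: read the wrist's pose just before it. calibration takes no time and is no camera call.
- close_job(): hands the job in; it is judged then, once.
The state is a dict: "clock": time; "joints": joint angles; "dq": joint speeds; "joint_torque": joint torques, N m; "ee_pos": TCP position; "ee_rot": TCP orientation; "ft_force": force on the tool from outside, world axes, zero at the start; "moment": the same for the moment, N m; "width": finger opening in m; "gripper_force": force on a finger pad.
Only numpy, scipy, OpenCV 4.12 (cv2) and the standard library are available. Lean on these libraries where they do the work, as an engineer would, in place of code of your own. Each camera call takes 0.05 s, during which the arm holds its last target. There are 200 camera calls.

## Working session

There is one attempt and no reset: what is moved stays moved. The work goes in short steps, Python scripts to look and compute and a shell command to move; the robot and the scene stay as the last step left them, time stands still between calls to the robot, and variables do not carry over. Pictures are saved under pics/ and viewed, at most 10 in all, crops included, and the job is handed in when it is done.

```bash
ls; mkdir -p pics; cat > h.py <<'E'
import numpy as np, cv2
from plant import sensors, vision, ctrl
from scipy.spatial.transform import Rotation as R
def save(n,f): 
    im=vision.capture(n); cv2.imwrite(f,im[:,:,::-1]); return im
E
python3 - <<'E'
from h import *
print(sensors.read_state(), ctrl.tcp_to_grasp)
a=save("top","pics/top.png"); b=save("side","pics/side.png")
for n in("top","side","wrist"): print(n,vision.calibration(n))
E
```

```text
pics
{'clock': 0.0, 'joints': array([ 1.16051513,  0.61592934, -0.01264901,  1.42486889,  0.0081132 ,
        1.1033606 , -0.04039678]), 'dq': array([ 0.00046582,  0.00193624, -0.00039877,  0.00076971, -0.00093046,
       -0.00111267, -0.00022768]), 'joint_torque': array([-7.75092690e-05, -4.58936155e+01,  2.09209523e-01, -1.65744138e+01,
       -6.11084397e-02,  2.04833038e-02,  2.17560250e-04]), 'ee_pos': array([ 0.24311277, -0.60199274,  0.21748443]), 'ee_rot': array([-3.08148030e+00, -5.98836644e-01,  7.96174699e-04]), 'ft_force': array([1.41104611, 0.43244345, 0.26365706]), 'moment': array([-0.02777379, -0.03440729, -0.0273591 ]), 'gripper_force': 0.0, 'width': 0.09310661711416489} 0.0188
top {'fx': 497.6748908574139, 'fy': 497.6748908574139, 'cx': 259.64758847208884, 'cy': 196.06526484783365, 'cam_to_world': array([[-0.00336166,  0.99675908, -0.08037436,  0.50520149],
       [-0.99998724, -0.00365381, -0.00348798,  0.05157797],
       [-0.00377035,  0.08036161,  0.99675865,  1.29017403],
       [ 0.        ,  0.        ,  0.        ,  1.        ]])}
side {'fx': 406.11535485007886, 'fy': 406.11535485007886, 'cx': 251.24244565776903, 'cy': 195.32694959243034, 'cam_to_world': array([[-0.99334169,  0.05883941, -0.09904651,  0.50336676],
       [-0.11407161, -0.6226627 ,  0.77413101,  0.83355306],
       [-0.01612316,  0.780275  ,  0.62522873,  0.72229325],
       [ 0.        ,  0.        ,  0.        ,  1.        ]])}
wrist {'fx': 328.24476271826654, 'fy': 328.24476271826654, 'cx': 253.6737755811781, 'cy': 191.16594813190517, 'T_tool_cam': array([[-2.72231247e-04,  9.63763479e-01,  2.66758099e-01,
         7.34309610e-02],
       [ 9.99999928e-01,  3.32420925e-04, -1.80477818e-04,
        -1.36102249e-04],
       [-2.62613904e-04,  2.66758030e-01, -9.63763500e-01,
        -1.66357088e-01],
       [ 0.00000000e+00,  0.00000000e+00,  0.00000000e+00,
         1.00000000e+00]])}
```

View pics/top.png

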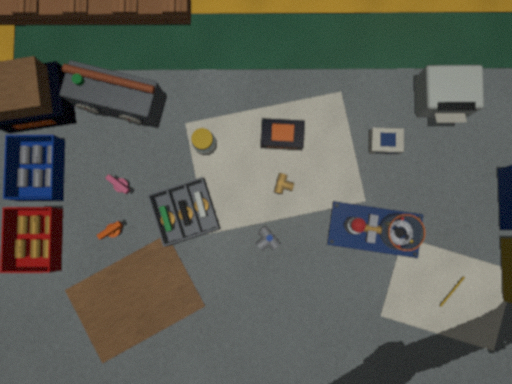

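View pics/side.png

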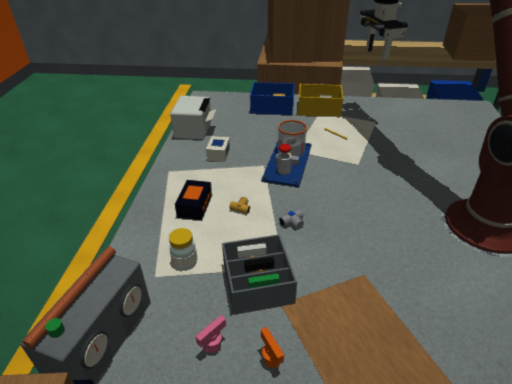

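The candidates for the green plug, by top-view pixel, are:
- green wing in the tray at (166,217)
- black wing at (186,212)
- white wing at (201,204)
- loose orange look-alike at (110,231)
- loose pink look-alike at (119,184)
- green knob on the dark box at (77,79)

I choose the tray one at (166,217); in the side view it is at (264,279). The port with its orange rim is at about top (404,232) / side (292,128). The red plunger is at top (357,226) / side (285,149).

```bash
cat >> h.py <<'E'
def cam(n, st=None):
    c=vision.calibration(n)
    if n=="wrist":
        st=st or sensors.read_state()
        T=np.eye(4); T[:3,:3]=R.from_rotvec(st["ee_rot"]).as_matrix(); T[:3,3]=st["ee_pos"]
        M=T@c["T_tool_cam"]
    else: M=c["cam_to_world"]
    return c,M
def ray(C,px):
    c,M=C; d=np.array([(px[0]-c["cx"])/c["fx"],-(px[1]-c["cy"])/c["fy"],-1.])
    d=M[:3,:3]@d; return M[:3,3],d/np.linalg.norm(d)
def onz(C,px,z):
    o,d=ray(C,px); return o+d*(z-o[2])/d[2]
def tri(rs):
    A=sum(np.eye(3)-np.outer(d,d) for o,d in rs); b=sum((np.eye(3)-np.outer(d,d))@o for o,d in rs)
    p=np.linalg.solve(A,b); return p,[float(np.linalg.norm(np.cross(d,p-o))) for o,d in rs]
def blob(im,lo,hi,roi=None):
    hsv=cv2.cvtColor(im,cv2.COLOR_RGB2HSV)
    lo,hi=np.array(lo),np.array(hi)
    m=cv2.inRange(hsv,lo,hi) if lo[0]>=0 else cv2.inRange(hsv,np.r_[0,lo[1:]],hi)|cv2.inRange(hsv,np.r_[180+lo[0],lo[1:]],np.r_[180,hi[1:]])
    if roi: k=np.zeros_like(m); x0,y0,x1,y1=roi; k[y0:y1,x0:x1]=1; m=m*k
    n,l,s,c=cv2.connectedComponentsWithStats(m)
    out=[(int(s[i,4]),c[i].round(1),l==i) for i in range(1,n) if s[i,4]>8]
    return sorted(out,key=lambda t:-t[0])
E
python3 - <<'E'
from h import *
a=cv2.imread("pics/top.png")[:,:,::-1].copy(); b=cv2.imread("pics/side.png")[:,:,::-1].copy()
T,S=cam("top"),cam("side")
g=[blob(a,(45,90,40),(80,255,255),(140,180,220,250)),blob(b,(45,90,40),(80,255,255),(220,230,300,310))]
r=[blob(a,(-8,120,60),(8,255,255),(340,205,375,240)),blob(b,(-8,120,60),(8,255,255),(270,140,300,160))]
bl=[blob(a,(105,100,30),(130,255,255),(315,190,435,265)),blob(b,(105,100,30),(130,255,255),(255,135,320,190))]
rim=[blob(a,(5,80,60),(20,255,255),(380,205,435,260)),blob(b,(3,80,60),(20,255,255),(270,115,312,140))]
for n,q in zip("green red blue rim".split(),(g,r,bl,rim)):
    print(n,[[t[:2] for t in k[:3]] for k in q])
    try: print(tri([ray(T,q[0][0][1]),ray(S,q[1][0][1])]))
    except Exception as e: print(e)
def line(C,m,z):
    ys,xs=np.nonzero(m); P=np.array([onz(C,p,z)[:2] for p in zip(xs,ys)]); u,s,v=np.linalg.svd(P-P.mean(0)); return P.mean(0),np.degrees(np.arctan2(v[0,1],v[0,0]))
print(line(T,g[0][0][2],.072))
mk=sum((t[2].astype(np.uint8) for t in bl[0])); pts=np.argwhere(mk)[:,::-1].astype(np.float32)
W=np.array([onz(T,p,.012)[:2] for p in pts],np.float32); print("plate",cv2.minAreaRect(W))
cv2.imwrite("pics/c1.png",np.hstack([cv2.resize(a[165:260,140:230,::-1],(400,422)),cv2.resize(a[190:270,320:430,::-1],(400,422))]))
E
```

```text
green [[(167, array([165.3, 218.1]))], [(349, array([263.1, 279.9]))]]
(array([0.5512474 , 0.28936913, 0.06016666]), [0.0006654319076249124, 0.0006654319076249937])
red [[(144, array([358.4, 224.8]))], [(89, array([284.4, 147.7]))]]
(array([ 0.53230566, -0.1820383 ,  0.08784451]), [0.0005218110235282561, 0.0005218110235281437])
blue [[(1640, array([358.3, 228.9]))], [(859, array([285.8, 169.6]))]]
(array([ 0.52470782, -0.19893233, -0.00154332]), [0.0015430972120470793, 0.0015430972120473966])
rim [[(213, array([405.5, 231.3])), (12, array([380.4, 229.6]))], [(155, array([292.3, 127.5]))]]
(array([ 0.51489506, -0.29348499,  0.09326582]), [0.0008256594900624387, 0.0008256594900623355])
(array([0.55005866, 0.28707289]), np.float64(-163.1767547657264))
plate ((0.5223064422607422, -0.23730191588401794), (0.2283119410276413, 0.10966180264949799), 82.23595428466797)
```

View pics/c1.png

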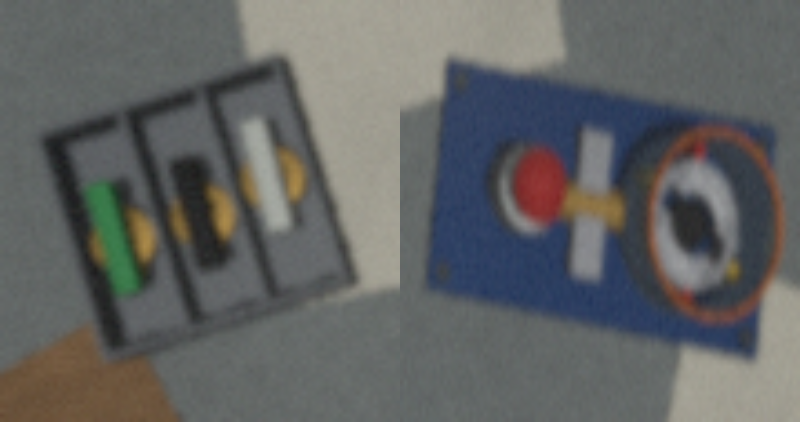

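The crop confirms the green wing on brass in the tray's left cell at about (165,218). Black and white are beside it. The port has its entry slots at an angle inside the orange ring. Next I go over the port and look with the wrist camera on the way.

```bash
for i in 1; do
python3 -m handwheel '0.46 -0.23 0 0 0 0 0;0.92 -0.46 0 0 0 0 0;0.92 -0.46 0 0 0 0 0'
python3 -m handwheel '0.46 -0.23 0 0 0 0 0;0.92 -0.46 0 0 0 0 0;0.92 -0.46 0 0 0 0 0'
python3 -m handwheel '0.46 -0.23 0 0 0 0 0;0.92 -0.46 0 0 0 0 0;0.92 -0.46 0 0 0 0 0'
python3 -m handwheel '0.46 -0.23 0 0 0 0 0;0.92 -0.46 0 0 0 0 0;0.92 -0.46 0 0 0 0 0;0.92 -0.46 0 0 0 0 0'
done | tail -3
python3 - <<'E'
from h import *
st=sensors.read_state(); print(st["ee_pos"],st["ee_rot"],st["joints"],st["clock"])
im=save("wrist","pics/w1.png"); np.save("w1.npy",np.r_[st["ee_pos"],st["ee_rot"]])
E
```

```text
ft_force: [-0.1, 0.1, 0.0]
width: 0.0927
gripper_force: 0.0
[ 0.51417803 -0.29675393  0.21830848] [ 3.08348837  0.59459591 -0.00336895] [ 0.50890533  0.52623396 -0.03754563  1.59414341  0.02484323  1.02254243
 -0.72634049] 1.725
```

View pics/w1.png

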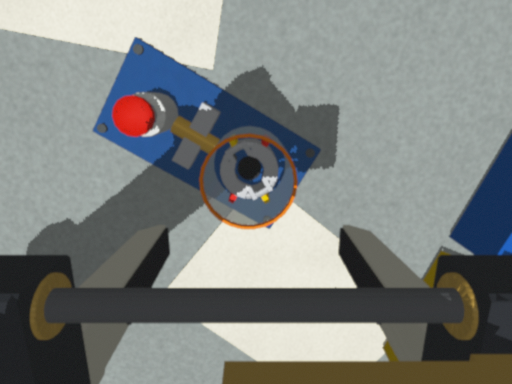

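Wrist view: orange rim ring at about (248,180), bore at (248,168), red marks at (233,198) and (265,142), yellow marks at (265,198) and (234,142), plunger at (133,115). The second view comes one shift further on.

```bash
python3 -m handwheel '0.24 -0.5 0 0 0 0 0;0.48 -1 0 0 0 0 0;0.48 -1 0 0 0 0 0;0.48 -1 0 0 0 0 0' >/dev/null
python3 - <<'E'
from h import *
st=sensors.read_state(); im2=save("wrist","pics/w2.png"); im1=cv2.imread("pics/w1.png")[:,:,::-1].copy()
p=np.load("w1.npy"); s1=dict(ee_pos=p[:3],ee_rot=p[3:])
C=[cam("wrist",s1),cam("wrist",st)]
def show(n,px,z): 
    print(n,[q.round(1).tolist() for q in px],tri([ray(c,q) for c,q in zip(C,px)]),[onz(c,q,z)[:2].round(4) for c,q in zip(C,px)])
rim=[];red=[]
for im in(im1,im2):
    b=blob(im,(5,130,60),(17,255,255),(150,60,500,250))[0]
    cs,_=cv2.findContours(b[2].astype(np.uint8),cv2.RETR_EXTERNAL,cv2.CHAIN_APPROX_NONE)
    e=cv2.fitEllipse(max(cs,key=len)); print(e); rim.append(np.array(e[0]))
    rr=blob(im,(-6,150,60),(4,255,255)); print([t[:2] for t in rr[:5]],[t[:2] for t in blob(im,(20,140,90),(32,255,255),(150,60,500,250))[:5]])
    red.append(rr[0][1])
show("rim",rim,.101); show("red",red,.098)
E
```

```text
((247.8700714111328, 181.0019073486328), (94.06702423095703, 96.34754943847656), 101.94293975830078)
[(1310, array([132.9, 115.3])), (40, array([232.3, 197.5])), (24, array([264.6, 143.1]))] [(574, array([193.2, 134.5])), (45, array([265.2, 197.9])), (38, array([233.4, 142. ]))]
((354.67230224609375, 230.96798706054688), (82.72503662109375, 91.95376586914062), 67.15140533447266)
[(1068, array([248.5, 170.4])), (69, array([319.7, 236.8]))] [(496, array([286.8, 179.7]))]
rim [[247.9, 181.0], [354.7, 231.0]] (array([ 0.51564929, -0.29062192,  0.09931023]), [4.383791948086831e-05, 4.383791948079515e-05]) [array([ 0.516 , -0.2905]), array([ 0.5161, -0.2898])]
red [[132.9, 115.3], [248.5, 170.4]] (array([ 0.53167837, -0.17747285,  0.09397506]), [0.00011620701564524518, 0.00011620701564509325]) [array([ 0.5325, -0.1788]), array([ 0.5324, -0.1772])]
```

```bash
python3 - <<'E'
from h import *
p=np.load("w1.npy"); C=cam("wrist",dict(ee_pos=p[:3],ee_rot=p[3:]))
for a,b in(((232.3,197.5),(264.6,143.1)),((265.2,197.9),(233.4,142.))):
    for z in (.047,): A,B=onz(C,a,z),onz(C,b,z); d=A-B; print((A+B)[:2]/2,np.linalg.norm(d),np.degrees(np.arctan2(d[1],d[0])))
st=sensors.read_state(); print(st["ee_pos"],st["clock"])
E
for i in 1; do
python3 -m handwheel '0.24 -0.5 0 0 0 0 0;0.48 -1 0 0 0 0 0;0.48 -1 0 0 0 0 0'
python3 -m handwheel '0.24 -0.5 0 0 0 0 0;0.48 -1 0 0 0 0 0;0.48 -1 0 0 0 0 0'
python3 -m handwheel '0.24 -0.5 0 0 0 0 0;0.48 -1 0 0 0 0 0;0.48 -1 0 0 0 0 0'
python3 -m handwheel '0.24 -0.5 0 0 0 0 0;0.48 -1 0 0 0 0 0;0.48 -1 0 0 0 0 0;0.48 -1 0 0 0 0 0'
done >/dev/null
python3 - <<'E'
from h import *
st=sensors.read_state(); print(st["ee_pos"],st["ee_rot"],st["joints"],st["clock"])
im=save("wrist","pics/w3.png"); np.save("w3.npy",np.r_[st["ee_pos"],st["ee_rot"]])
E
```

```text
[ 0.51353154 -0.29078513] 0.06750425137887342 171.42766940526778
[ 0.51446176 -0.29220979] 0.06839115256748637 -129.1943590953927
[ 0.52185937 -0.18676844  0.21875296] 2.325
[0.55251719 0.25512989 0.21827352] [ 3.08213161e+00  5.91276512e-01 -4.98840188e-04] [-0.41110005  0.55114871 -0.09653874  1.54883263  0.06184871  1.04580175
 -1.71623058] 3.95
```

View pics/w3.png

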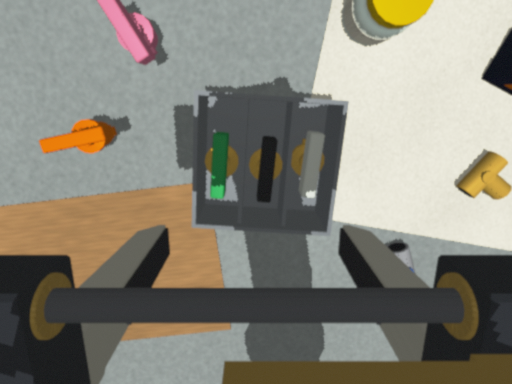

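Wrist view: green wing at about (219,165) in the left cell, with roughly 27 px free at either end. The orange, pink, black and white ones are clear of it. I turn the tool along the wing and measure from this second place.

```bash

python3 -m handwheel '0.1 -0.3 0 0 0 -0.23 0.2;0.1 -0.3 0 0 0 -0.46 0.2;0.1 -0.3 0 0 0 -0.69 0.2;0.1 -0.3 0 0 0 -0.92 0.2;0.1 -0.3 0 0 0 -0.94 0.2;0.1 -0.3 0 0 0 -0.94 0.2' >/dev/null
python3 -m handwheel '0 0 0 0 0 -0.23 0.2;0 0 0 0 0 -0.46 0.2;0 0 0 0 0 -0.69 0.2;0 0 0 0 0 -0.92 0.2;0 0 0 0 0 -0.94 0.2;0 0 0 0 0 -0.94 0.2;0 0 0 0 0 -0.94 0.2'
cat >> h.py <<'E'
def yawy(st): return np.degrees(np.arctan2(*R.from_rotvec(st["ee_rot"]).as_matrix()[[1,0],1]))
def plan(x,y,z,yaw):
    st=sensors.read_state(); M=R.from_rotvec(st["ee_rot"]).as_matrix()
    d=M.T@(np.array([x,y,z])-st["ee_pos"])*10
    w=(yaw-yawy(st)+180)%360-180
    print("shift",d.round(3),"az",round(-w/45,3),"| pos",st["ee_pos"].round(4),"yaw",yawy(st).round(1),"tilt",np.degrees(np.arccos(-M[2,2])).round(2),"width",st["width"].round(4),"t",st["clock"],"f",st["ft_force"].round(1),"j",st["joints"].round(2))
def wingline(im,C,lo,hi,roi,z):
    b=blob(im,lo,hi,roi)[0]; cs,_=cv2.findContours(b[2].astype(np.uint8),cv2.RETR_EXTERNAL,cv2.CHAIN_APPROX_NONE)
    W=np.array([onz(C,p[0],z)[:2] for p in max(cs,key=len)])
    o=W.mean(0); r=cv2.minAreaRect(((W-o)*1000).astype(np.float32)); return b[0],b[1],np.array(r[0])/1000+o,r[1],r[2]
E
python3 - <<'E'
from h import *
plan(.55,.288,.218,16.8)
st=sensors.read_state(); im4=save("wrist","pics/w4.png"); im3=cv2.imread("pics/w3.png")[:,:,::-1].copy()
p=np.load("w3.npy"); C=[cam("wrist",dict(ee_pos=p[:3],ee_rot=p[3:])),cam("wrist",st)]
c=[]
for im,k in zip((im3,im4),C):
    w=wingline(im,k,(45,90,30),(80,255,255),None,.072); print(w); 
    hsv=cv2.cvtColor(im,cv2.COLOR_RGB2HSV); b=blob(im,(45,90,30),(80,255,255)); v=np.median(hsv[b[0][2]],0); print(v, [t[:2] for t in b[:3]])
    c.append(b[0][1])
print(tri([ray(k,q) for k,q in zip(C,c)]))
cv2.imwrite("pics/w4c.png",cv2.resize(im4[60:260,130:400,::-1],(800,593)))
E
```

```text
clock: 5.62
ee_pos: [0.5491, 0.2908, 0.2188]
ee_rot: [1.88, 2.517, 0.0]
ft_force: [-0.2, -0.1, -0.4]
width: 0.0747
gripper_force: 0.0Traceback (most recent call last):
  File "<stdin>", line 2, in <module>
  File "h.py", line 35, in plan
    print("shift",d.round(3),"az",round(-w/45,3),"| pos",st["ee_pos"].round(4),"yaw",yawy(st).round(1),"tilt",np.degrees(np.arccos(-M[2,2])).round(2),"width",st["width"].round(4),"t",st["clock"],"f",st["ft_force"].round(1),"j",st["joints"].round(2))
                                                                                                                                                              ^^^^^^^^^^^^^^^^^
AttributeError: 'float' object has no attribute 'round'
```

```bash
sed -i 's/st\["width"\].round(4)/round(float(st["width"]),4)/' h.py
python3 - <<'E'
from h import *
plan(.55,.288,.218,16.8)
st=sensors.read_state(); im4=save("wrist","pics/w4.png"); im3=cv2.imread("pics/w3.png")[:,:,::-1].copy()
p=np.load("w3.npy"); C=[cam("wrist",dict(ee_pos=p[:3],ee_rot=p[3:])),cam("wrist",st)]
c=[]
for im,k in zip((im3,im4),C):
    w=wingline(im,k,(45,90,30),(80,255,255),None,.072); print(w); 
    b=blob(im,(45,90,30),(80,255,255)); print([t[:2] for t in b[:3]])
    c.append(b[0][1])
print(tri([ray(k,q) for k,q in zip(C,c)]))
cv2.imwrite("pics/w4c.png",cv2.resize(im4[60:260,130:400,::-1],(800,593)))
E
```

```text
shift [-0.029  0.001  0.008] az -0.007 | pos [0.5491 0.2908 0.2188] yaw 16.5 tilt 0.02 width 0.0747 t 5.625 f [-0.2 -0.1 -0.4] j [-0.24  0.61 -0.49  1.5   0.31  1.11 -0.5 ]
(969, array([218.9, 164.2]), array([0.55182978, 0.29139995]), (65.48136138916016, 14.86017894744873), 16.686279296875)
[(969, array([218.9, 164.2]))]
(1127, array([255.3, 176.6]), array([0.54921136, 0.29301963]), (62.91395950317383, 17.035734176635742), 16.480701446533203)
[(1127, array([255.3, 176.6]))]
(array([0.5506863 , 0.29145206, 0.06184513]), [0.000792714280945975, 0.0007927142809457057])
```

View pics/w4c.png

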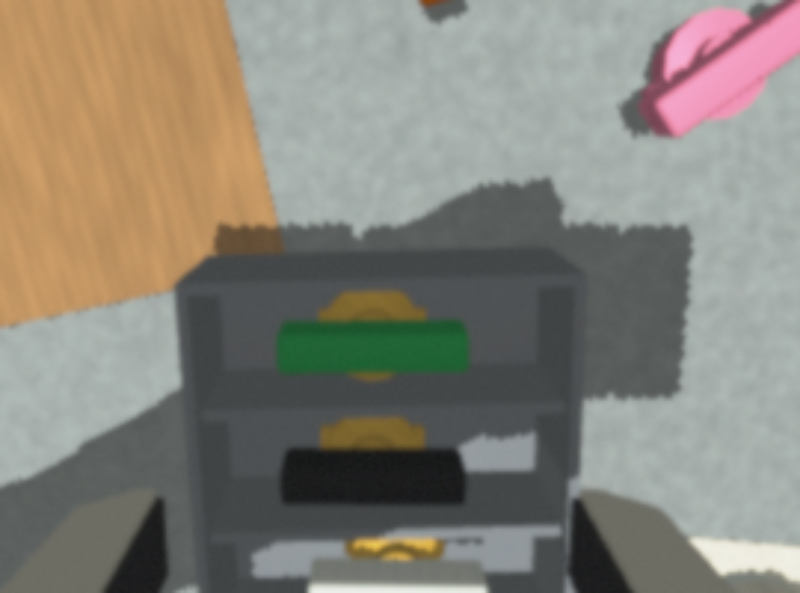

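The close crop shows the green wing level with the wall tops, about 29 mm and 35 mm free at its ends. It triangulates to (0.551, 0.291) with mid-height 0.062, against 0.060 expected. Now I go down and grip its ends.

```bash
python3 - <<'E'
from h import *
plan(.5507,.2915,.042,16.6)
E
```

```text
shift [0.002 0.017 1.768] az -0.002 | pos [0.549  0.2908 0.2188] yaw 16.5 tilt 0.01 width 0.0744 t 5.675 f [-0.3 -0.3 -0. ] j [-0.24  0.61 -0.49  1.5   0.31  1.11 -0.5 ]
```

```bash
python3 -m handwheel '0 0.02 0.5 0 0 0 0.2;0 0.02 0.95 0 0 0 0.2;0 0.02 0.95 0 0 0 0.2' 15 >/dev/null
python3 -m handwheel '0 0 0.3 0 0 0 0.2;0 0 0.6 0 0 0 0.2;0 0 0.82 0 0 0 0.2;0 0 0.82 0 0 0 0.2;0 0 0.82 0 0 0 0.2'
python3 -m handwheel '0 0 0 0 0 0 0.5;0 0 0 0 0 0 0.5;0 0 0 0 0 0 0.5;0 0 0 0 0 0 0.5;0 0 0 0 0 0 0.5' 15
python3 -m handwheel '0 0 -0.1 0 0 0 0.5;0 0 -0.3 0 0 0 0.5;0 0 -0.6 0 0 0 0.5;0 0 -0.95 0 0 0 0.5;0 0 -0.95 0 0 0 0.5'
```

```text
clock: 6.68
ee_pos: [0.5523, 0.2925, 0.0439]
ee_rot: [1.877, 2.517, 0.006]
ft_force: [1.0, 0.6, -0.5]
width: 0.0746
gripper_force: 0.0
clock: 7.3
ee_pos: [0.5517, 0.292, 0.0431]
ee_rot: [1.877, 2.518, 0.003]
ft_force: [-1.4, -0.0, 6.6]
width: 0.064
gripper_force: 15.0
clock: 7.92
ee_pos: [0.5524, 0.2926, 0.1397]
ee_rot: [1.877, 2.517, 0.009]
ft_force: [-0.3, -1.0, -1.7]
width: 0.0641
gripper_force: 15.0
```

```bash
python3 - <<'E'
from h import *
T=cam("top")
for p in((243,188),(284,183),(203,140),(207,178),(219,230),(266,238)): print(p,onz(T,p,.01)[:2].round(3))
plan(.58,.10,.14,16.6)
st=sensors.read_state(); save("side","pics/s2.png")
E
```

```text
(243, 188) [0.629 0.099]
(284, 183) [ 0.642 -0.007]
(203, 140) [0.756 0.203]
(207, 178) [0.656 0.192]
(219, 230) [0.521 0.161]
(266, 238) [0.501 0.04 ]
shift [-1.925 -0.285 -0.009] az -0.0 | pos [0.5524 0.2926 0.1397] yaw 16.6 tilt 0.36 width 0.0641 t 7.925 f [-0.3 -1.  -1.7] j [-0.25  0.69 -0.46  1.59  0.36  0.94 -0.55]
```

View pics/s2.png

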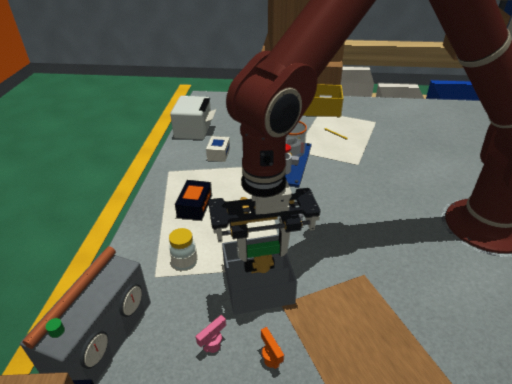

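The side view shows the plug out of the tray at (263,252), hanging upright between the fingers. I set it down on the clear paper at about (0.605, 0.097) to take it again across its thickness.

```bash
python3 -m handwheel '-0.3 0 0 0 0 0 0.5;-0.7 0 0 0 0 0 0.5;-1 -0.03 0 0 0 0 0.5;-1 -0.03 0 0 0 0 0.5' >/dev/null
python3 -m handwheel '-0.4 0 0 0 0 0 0.5;-0.8 0 0 0 0 0 0.5;-1 -0.03 0 0 0 0 0.5;-1 -0.03 0 0 0 0 0.5;-1 -0.03 0.5 0 0 0 0.5;-1 -0.03 0.85 0 0 0 0.5;-1 -0.03 0.92 0 0 0 0.5;-1 -0.03 0.92 0 0 0 0.5'
python3 -m handwheel '0 0 0.04 0 0 0 0.5;0 0 0.06 0 0 0 0.5;0 0 0.07 0 0 0 0.5;0 0 0.07 0 0 0 0.5'
python3 - <<'E'
from h import *
plan(.605,.097,.039,16.6)
E
```

```text
clock: 9.48
ee_pos: [0.6023, 0.1002, 0.0452]
ee_rot: [-1.874, -2.52, -0.003]
ft_force: [0.2, -0.0, -0.7]
width: 0.0641
gripper_force: 15.0
clock: 9.98
ee_pos: [0.6029, 0.0982, 0.0391]
ee_rot: [1.877, 2.517, 0.002]
ft_force: [-1.0, -0.6, 6.0]
width: 0.0639
gripper_force: 15.0
shift [-0.017  0.016  0.001] az -0.0 | pos [0.6029 0.0982 0.0391] yaw 16.6 tilt 0.1 width 0.0639 t 9.975 f [-1.  -0.6  6. ] j [ 0.05  0.8  -0.41  1.71  0.45  0.73 -0.3 ]
```

```bash
python3 -m handwheel '0 0 0 0 0 0 0.2;0 0 0 0 0 0 0.2;0 0 0 0 0 0 0.2;0 0 -0.3 0 0 0 0.2;0 0 -0.7 0 0 0 0.2;0 0 -0.7 0 0 0 0.2' >/dev/null
python3 -m handwheel '0 0 0 0 0 0.23 0.2;0 0 0 0 0 0.46 0.2;0 0 0 0 0 0.69 0.2;0 0 0 0 0 0.92 0.2;0 0 0 0 0 1 0.4;0 0 0 0 0 1 0.4' >/dev/null
python3 -m handwheel '0 0 0 0 0 0.23 0.4;0 0 0 0 0 0.46 0.4;0 0 0 0 0 0.69 0.4;0 0 0 0 0 0.92 0.4;0 0 0 0 0 1 0.4;0 0 0 0 0 1 0.4;0 0 0 0 0 1 0.4'
python3 - <<'E'
from h import *
st=sensors.read_state(); plan(.6029,.0982,.039,-73.4); im=vision.capture("wrist"); cv2.imwrite("pics/w5.png",im[:,:,::-1])
w=wingline(im,cam("wrist",st),(45,90,30),(80,255,255),None,.068); print(w)
E
```

```text
clock: 12.35
ee_pos: [0.6021, 0.0979, 0.1073]
ee_rot: [-3.108, -0.455, 0.001]
ft_force: [0.6, -0.3, 0.1]
width: 0.0558
gripper_force: 0.0
shift [ 0.009 -0.     0.683] az 0.002 | pos [0.6021 0.0979 0.1073] yaw -73.3 tilt 0.04 width 0.0558 t 12.35 f [ 0.6 -0.3  0.1] j [-0.18  0.67 -0.02  1.67  0.02  0.8  -1.5 ]
(1848, array([254.5, 210.3]), array([0.60369799, 0.09791303]), (65.70327758789062, 13.523470878601074), 16.65591812133789)
```

```bash
python3 -m handwheel '0.01 0 0.3 0 0 0 0.4;0.01 0 0.6 0 0 0 0.4;0.01 0 0.66 0 0 0 0.4;0.01 0 0.66 0 0 0 0.4;0.01 0 0.66 0 0 0 1;0.01 0 0.66 0 0 0 1;0.01 0 0.66 0 0 0 1;0.01 0 0.66 0 0 0 1;0.01 0 0.66 0 0 0 1;0.01 0 0.66 0 0 0 1' 40
python3 -m handwheel '0 0 -0.2 0 0 0 1;0 0 -0.6 0 0 0 1;0 0 -1 0 0 0 1;0 0 -1 0 0 0 1;0 0 -1 0 0 0 1' 
python3 - <<'E'
from h import *
plan(.515,-.291,.16,-38.5)
E
```

```text
clock: 13.65
ee_pos: [0.6035, 0.0983, 0.0419]
ee_rot: [-3.109, -0.453, -0.001]
ft_force: [-0.1, -0.2, 2.0]
width: 0.0167
gripper_force: 40.0
clock: 14.28
ee_pos: [0.6022, 0.0981, 0.1406]
ee_rot: [3.109, 0.453, -0.004]
ft_force: [-0.1, 0.1, -1.4]
width: 0.0173
gripper_force: 40.0
shift [-1.947  3.48  -0.19 ] az -0.776 | pos [0.6022 0.0981 0.1406] yaw -73.4 tilt 0.14 width 0.0173 t 14.275 f [-0.1  0.1 -1.4] j [-0.18  0.63 -0.02  1.64  0.02  0.87 -1.49]
```

```bash
python3 - <<'E'
from h import *
st=sensors.read_state(); a=vision.capture("wrist"); b=vision.capture("side"); print(st["width"],st["moment"])
w=wingline(a,cam("wrist",st),(45,90,30),(80,255,255),None,float(st["ee_pos"][2])+.027); print(w)
cv2.imwrite("pics/c2.png",np.hstack([cv2.resize(a[160:310,160:350,::-1],(400,316)),cv2.resize(b[130:230,210:336,::-1],(400,316))]))
E
```

```text
0.017306968215928097 [-0.01318358  0.02855725 -0.07049919]
(2861, array([252.8, 239. ]), array([0.61287415, 0.10193199]), (48.46413803100586, 13.970130920410156), 17.924365997314453)
```

View pics/c2.png

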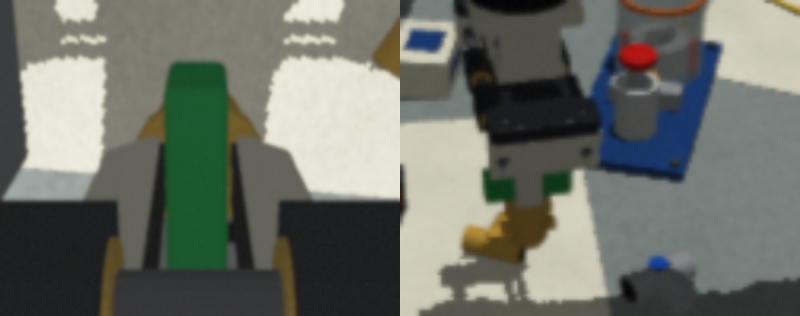

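The crop shows the plug upright and aligned with the wing. But the fingers meet at 17 mm rather than 14, and there is a gap beside the wing. So the tips seem to hold the neck below it. I set the plug back down and regrip 6 mm higher.

```bash
python3 -m handwheel '0 0 0.4 0 0 0 1;0 0 0.8 0 0 0 1;0 0 0.98 0 0 0 1;0 0 0.99 0 0 0 1;0 0 0.99 0 0 0 1;0 0 0.99 0 0 0 0.7;0 0 0.99 0 0 0 0.7;0 0 0.99 0 0 0 0.7;0 0 0.93 0 0 0 0.7;0 0 0.93 0 0 0 0.7' 
python3 -m handwheel '0 0 0 0 0 0 1;0 0 0 0 0 0 1;0 0 0 0 0 0 1;0 0 0 0 0 0 1;0 0 0 0 0 0 1' 40
python3 -m handwheel '0 0 -0.2 0 0 0 1;0 0 -0.6 0 0 0 1;0 0 -0.95 0 0 0 1;0 0 -0.95 0 0 0 1;0 0 -0.95 0 0 0 1' 
python3 - <<'E'
from h import *
st=sensors.read_state()
plan(.515,-.291,.16,-38.5);a=vision.capture("wrist"); cv2.imwrite("pics/w6.png",a[:,:,::-1])
print(wingline(a,cam("wrist",st),(45,90,30),(80,255,255),None,float(st["ee_pos"][2])+.021))
E
```

```text
clock: 15.62
ee_pos: [0.6039, 0.0984, 0.0495]
ee_rot: [-3.109, -0.453, -0.003]
ft_force: [0.3, 1.1, -0.4]
width: 0.0279
gripper_force: 0.0
clock: 16.25
ee_pos: [0.6032, 0.0983, 0.0486]
ee_rot: [-3.109, -0.453, 0.0]
ft_force: [0.1, -0.5, 0.1]
width: 0.0134
gripper_force: 40.0
clock: 16.88
ee_pos: [0.6023, 0.098, 0.1425]
ee_rot: [3.109, 0.453, -0.004]
ft_force: [-0.1, -0.8, -1.3]
width: 0.0138
gripper_force: 40.0
shift [-1.948  3.479 -0.171] az -0.776 | pos [0.6023 0.098  0.1425] yaw -73.4 tilt 0.14 width 0.0138 t 16.875 f [-0.1 -0.8 -1.3] j [-0.18  0.63 -0.02  1.63  0.02  0.88 -1.49]
(2899, array([253.7, 237.2]), array([0.61144426, 0.10093282]), (52.20380401611328, 14.340441703796387), 16.575288772583008)
```

The opening now reads 14 mm. Next I carry it over the guard, with the foot above 0.12, and turn to the entry angle.

```bash

python3 -m handwheel '-0.1 0.2 -0.2 0 0 0 1;-0.3 0.55 -0.32 0 0 0 1;-0.49 0.87 -0.32 0 0 0 1;-0.49 0.87 -0.32 0 0 0 1' >/dev/null
python3 -m handwheel '-0.25 0.45 0 0 0 0 1;-0.49 0.87 0 0 0 0 1;-0.49 0.87 0 0 0 0 1' >/dev/null
python3 -m handwheel '-0.25 0.45 0 0 0 0 1;-0.49 0.87 0 0 0 0 1;-0.49 0.87 0 0 0 0 1' >/dev/null
python3 -m handwheel '-0.25 0.45 0 0 0 -0.2 1;-0.48 0.87 0 0 0 -0.4 1;-0.48 0.87 0 0 0 -0.6 1;-0.48 0.87 0 0 0 -0.776 1;-0.48 0.87 0 0 0 -0.776 1;-0.48 0.87 0 0 0 -0.776 1;-0.48 0.87 0 0 0 -0.776 1' 
python3 - <<'E'
from h import *
plan(.515,-.291,.175,-38.5)
st=sensors.read_state(); C=cam("wrist",st);a=vision.capture("wrist"); cv2.imwrite("pics/w7.png",a[:,:,::-1])
b=blob(a,(5,130,60),(17,255,255)); print([t[:2] for t in b[:4]])
print([t[:2] for t in blob(a,(-6,150,60),(4,255,255))[:4]],[t[:2] for t in blob(a,(20,140,90),(32,255,255))[:4]])
S=vision.capture("side"); cv2.imwrite("pics/c3.png",np.hstack([cv2.resize(a[:,100:420,::-1],(400,480)),cv2.resize(S[80:200,230:330,::-1],(400,480))]))
E
```

```text
clock: 19.05
ee_pos: [0.5161, -0.2903, 0.1757]
ee_rot: [-2.829, -1.365, -0.0]
ft_force: [0.0, 0.2, -1.1]
width: 0.0135
gripper_force: 40.0
shift [-0.012 -0.004  0.007] az 0.0 | pos [ 0.5161 -0.2903  0.1757] yaw -38.5 tilt 0.01 width 0.0135 t 19.05 f [ 0.   0.2 -1.1] j [ 0.6   0.57 -0.19  1.65  0.13  0.93 -0.32]
[(893, array([253.5, 180.1]))]
[(1995, array([171.9,  64.2])), (79, array([284.4, 164.6])), (73, array([220.6, 200.8]))] [(9626, array([241. , 371.5])), (814, array([216.1, 117. ])), (491, array([490. , 376.9])), (285, array([218.4, 307.6]))]
```

View pics/c3.png

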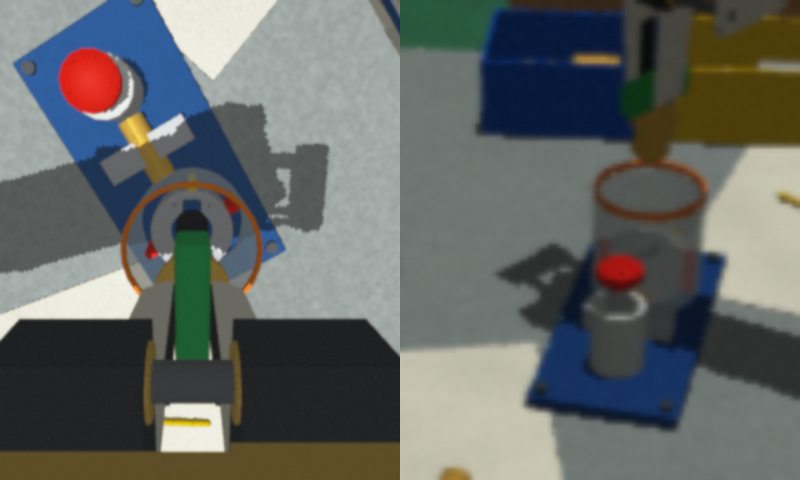

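The wrist view shows the plug's wing lined up with the yellow slot mark at about (191,180) in the crop. The red marks are at (284,165) and (221,201) in the full picture. The side view shows the plug above the rim. I check the centre from the red marks and the rim, then lower.

```bash
python3 - <<'E'
from h import *
st=sensors.read_state(); C=cam("wrist",st); a=cv2.imread("pics/w7.png")[:,:,::-1].copy()
A,B=onz(C,(284.4,164.6),.047),onz(C,(220.6,200.8),.047);d=A-B; print((A+B)[:2]/2,np.linalg.norm(d),np.degrees(np.arctan2(d[1],d[0])))
b=blob(a,(5,130,60),(17,255,255))[0][2]; W=np.array([onz(C,(x,y),.100)[:2] for y,x in np.argwhere(b)])
X=np.c_[2*W,np.ones(len(W))]; s=np.linalg.lstsq(X,(W**2).sum(1),rcond=None)[0]; print("rim",s[:2],np.sqrt(s[2]+s[0]**2+s[1]**2))
y=blob(a,(20,140,90),(32,255,255),(235,120,275,185)); print([t[:2] for t in y], [onz(C,t[1],.047)[:2] for t in y])
E
```

```text
[ 0.51432533 -0.28958557] 0.06848340574710478 -8.210631744479029
rim [ 0.51417209 -0.29122579] 0.041979237633390676
[(17, array([235.8, 134.9])), (12, array([253.5, 150.5]))] [array([ 0.53053751, -0.2461134 ]), array([ 0.53419315, -0.26682966])]
```

```bash
python3 -m handwheel '-0.013 -0.008 0.2 0 0 0 1;-0.013 -0.008 0.45 0 0 0 1;-0.013 -0.008 0.7 0 0 0 1;-0.013 -0.008 0.77 0 0 0 1;-0.013 -0.008 0.77 0 0 0 1;-0.013 -0.008 0.77 0 0 0 1' 
python3 -m handwheel '0 0 0.04 0 0 0 1;0 0 0.07 0 0 0 1;0 0 0.1 0 0 0 1;0 0 0.1 0 0 0 1'
python3 - <<'E'
from h import *
plan(.5147,-.2908,.0816,-38.5); print(sensors.read_state()["moment"])
E
```

```text
clock: 19.9
ee_pos: [0.5152, -0.2918, 0.0998]
ee_rot: [2.828, 1.364, 0.002]
ft_force: [-0.2, -0.1, -1.7]
width: 0.014
gripper_force: 40.0
clock: 20.4
ee_pos: [0.5141, -0.2913, 0.0883]
ee_rot: [-2.829, -1.365, 0.001]
ft_force: [-0.0, -0.2, -0.9]
width: 0.0141
gripper_force: 40.0
shift [0.008 0.002 0.067] az 0.0 | pos [ 0.5141 -0.2913  0.0883] yaw -38.5 tilt 0.05 width 0.0141 t 20.4 f [-0.  -0.2 -0.9] j [ 0.58  0.68 -0.17  1.74  0.16  0.74 -0.34]
[-0.06639751 -0.00582241  0.00249744]
```

```bash
python3 -m handwheel '0 0 0.03 0 0 0 1;0 0 0.06 0 0 0 1;0 0 0.08 0 0 0 1;0 0 0.08 0 0 0 1'
python3 -m handwheel '0 0 0.03 0 0 0 1;0 0 0.06 0 0 0 1;0 0 0.08 0 0 0 1;0 0 0.08 0 0 0 1'
```

```text
clock: 20.9
ee_pos: [0.5143, -0.2914, 0.0808]
ee_rot: [-2.829, -1.365, 0.0]
ft_force: [-0.5, 0.3, 1.3]
width: 0.0136
gripper_force: 40.0
clock: 21.4
ee_pos: [0.5144, -0.2914, 0.0726]
ee_rot: [-2.829, -1.365, -0.0]
ft_force: [-1.0, 0.1, 2.7]
width: 0.0136
gripper_force: 40.0
```

```bash
python3 -m handwheel '0 0 0.03 0 0 0 1;0 0 0.05 0 0 0 1;0 0 0.06 0 0 0 1;0 0 0.06 0 0 0 1'
python3 -m handwheel '0 0 0.01 0 0 0 1;0 0 0.02 0 0 0 1;0 0 0.02 0 0 0 1'
python3 - <<'E'
from h import *
plan(.5145,-.291,.0816,-98.5); print(sensors.read_state()["moment"])
E
```

```text
clock: 21.9
ee_pos: [0.5144, -0.2914, 0.0667]
ee_rot: [-2.829, -1.365, -0.0]
ft_force: [-1.0, 0.5, 3.9]
width: 0.0138
gripper_force: 40.0
clock: 22.28
ee_pos: [0.5144, -0.2914, 0.0665]
ee_rot: [2.829, 1.365, 0.0]
ft_force: [-3.7, 1.9, 13.7]
width: 0.0139
gripper_force: 40.0
shift [ 0.004 -0.002 -0.151] az 1.334 | pos [ 0.5144 -0.2914  0.0665] yaw -38.5 tilt 0.03 width 0.0139 t 22.275 f [-3.7  1.9 13.7] j [ 0.58  0.71 -0.16  1.75  0.17  0.69 -0.35]
[ 0.45385245  0.84414109 -0.00252236]
```

Fully down: the flange is on the ring, as the force jumped at 0.0665 where 0.0666 was expected. Now the clockwise turn.

```bash
python3 -m handwheel '0 0 -0.01 0 0 0.1 1;0 0 -0.01 0 0 0.25 1;0 0 -0.01 0 0 0.4 1;0 0 -0.01 0 0 0.6 1;0 0 -0.01 0 0 0.8 1;0 0 -0.01 0 0 1 1;0 0 -0.01 0 0 1 1;0 0 -0.01 0 0 1 1'
python3 - <<'E'
from h import *
plan(.5145,-.291,.0816,-98.5); print(sensors.read_state()["moment"])
E
python3 -m handwheel '0 0 0 0 0 0.15 1;0 0 0 0 0 0.28 1;0 0 0 0 0 0.34 1;0 0 0 0 0 0.37 1;0 0 0 0 0 0.37 1'
python3 - <<'E'
from h import *
plan(.5145,-.291,.0816,-98.5); print(sensors.read_state()["moment"])
E
```

```text
clock: 23.28
ee_pos: [0.5156, -0.2926, 0.0666]
ee_rot: [3.134, 0.178, 0.004]
ft_force: [-0.2, -0.8, 6.0]
width: 0.0134
gripper_force: 40.0
shift [-0.008 -0.017 -0.15 ] az 0.333 | pos [ 0.5156 -0.2926  0.0666] yaw -83.5 tilt 0.22 width 0.0134 t 23.275 f [-0.2 -0.8  6. ] j [ 0.44  0.71  0.06  1.76 -0.06  0.68 -0.92]
[-0.0616155   0.16465412 -0.04094754]
clock: 23.9
ee_pos: [0.5158, -0.2921, 0.0666]
ee_rot: [3.128, -0.276, 0.005]
ft_force: [0.4, 0.2, 6.7]
width: 0.0135
gripper_force: 40.0
shift [-0.014 -0.008 -0.15 ] az -0.035 | pos [ 0.5158 -0.2921  0.0666] yaw -100.1 tilt 0.21 width 0.0135 t 23.9 f [0.4 0.2 6.7] j [ 0.39  0.71  0.14  1.76 -0.14  0.68 -1.14]
[0.10185254 0.09405328 0.08999024]
```

```bash
python3 -m handwheel '0 0 0 0 0 0.03 1;0 0 0 0 0 0.05 1;0 0 0 0 0 0.05 1'
python3 - <<'E'
from h import *
plan(.5145,-.291,.0816,-98.5); print(sensors.read_state()["moment"])
E
python3 -m handwheel '0 0 -0.02 0 0 0 1;0 0 -0.03 0 0 0 1;0 0 -0.03 0 0 0 1'
python3 - <<'E'
from h import *
plan(.5145,-.291,.0816,-98.5); print(sensors.read_state()["moment"])
E
```

```text
clock: 24.28
ee_pos: [0.516, -0.2916, 0.0666]
ee_rot: [3.123, -0.336, 0.005]
ft_force: [0.6, 0.5, 7.0]
width: 0.0138
gripper_force: 40.0
shift [-0.016 -0.003 -0.15 ] az -0.084 | pos [ 0.516  -0.2916  0.0666] yaw -102.3 tilt 0.2 width 0.0138 t 24.275 f [0.6 0.5 7. ] j [ 0.39  0.71  0.15  1.76 -0.16  0.68 -1.16]
[0.23240833 0.01528723 0.18558097]
clock: 24.65
ee_pos: [0.5157, -0.2916, 0.0688]
ee_rot: [3.123, -0.338, 0.004]
ft_force: [2.8, -0.3, -0.2]
width: 0.0141
gripper_force: 40.0
shift [-0.012 -0.003 -0.128] az -0.086 | pos [ 0.5157 -0.2916  0.0688] yaw -102.4 tilt 0.15 width 0.0141 t 24.65 f [ 2.8 -0.3 -0.2] j [ 0.38  0.71  0.15  1.76 -0.16  0.69 -1.17]
[-0.01080284 -0.8112842   0.1780991 ]
```

```bash
python3 -m handwheel '0 0 0 0 0 0 0.68;0 0 0 0 0 0 0.68;0 0 0 0 0 0 0.68;0 0 -0.2 0 0 0 0.68;0 0 -0.6 0 0 0 0.68;0 0 -1 0 0 0 0.68;0 0 -1 0 0 0 0.68;0 0 -1 0 0 0 0.68'
python3 - <<'E'
from h import *
st=sensors.read_state(); C=cam("wrist",st); plan(.532,-.178,.17,-98.5)
a=vision.capture("wrist"); cv2.imwrite("pics/w8.png",a[:,:,::-1]); S=vision.capture("side"); T=vision.capture("top")
print(wingline(a,C,(45,90,30),(80,255,255),None,.089))
print(blob(S,(45,90,30),(80,255,255),(260,100,330,180))[:1][0][:2])
cv2.imwrite("pics/c4.png",np.hstack([cv2.resize(a[60:360,150:400,::-1],(400,480)),cv2.resize(S[90:200,240:340,::-1],(400,480))]))
E
```

```text
clock: 25.65
ee_pos: [0.5135, -0.291, 0.168]
ee_rot: [-3.122, 0.339, 0.003]
ft_force: [-0.1, 0.0, -1.0]
width: 0.0298
gripper_force: 0.0
shift [-0.062 -1.143 -0.019] az -0.087 | pos [ 0.5135 -0.291   0.168 ] yaw -102.4 tilt 0.11 width 0.0298 t 25.65 f [-0.1  0.  -1. ] j [ 0.36  0.58  0.18  1.67 -0.13  0.91 -1.19]
(1397, array([253.8, 192.9]), array([ 0.51580362, -0.29194373]), (13.656291961669922, 65.6659164428711), 78.38923645019531)
(60, array([291.2, 130.3]))
```

View pics/c4.png

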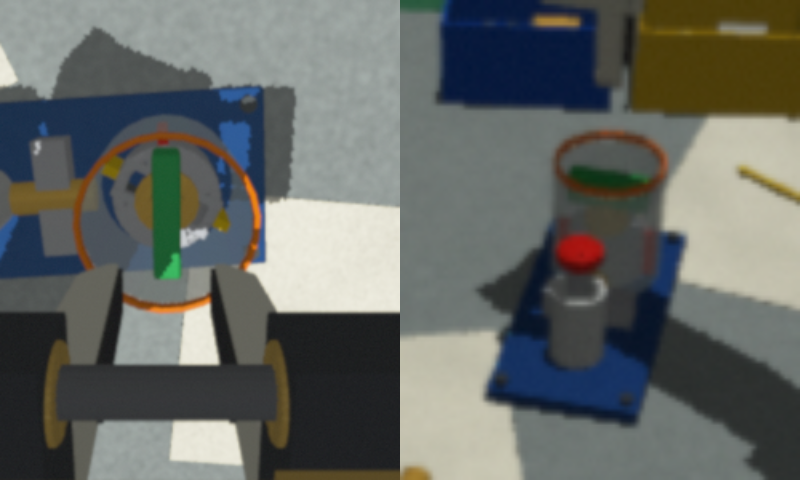

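Wrist crop: the green wing lies on the red-mark line at −11.6°, which is tester x minus the 3° stop. The fingers are clear and the plug has stayed down in the guard, so it is locked. Next is the plunger, with closed fingertips.

```bash
python3 -m handwheel '0 -0.3 0 0 0 0 1;-0.03 -0.6 0 0 0 0 1;-0.03 -0.6 0 0 0 0 1' 10 >/dev/null
python3 -m handwheel '-0.03 -0.3 0 0 0 0 1;-0.03 -0.54 0 0 0 0 1;-0.03 -0.54 0 0 0 0 1;-0.03 -0.54 0.3 0 0 0 1;-0.03 -0.54 0.6 0 0 0 1;-0.03 -0.54 0.6 0 0 0 1'
python3 - <<'E'
from h import *
plan(.532,-.178,.100,-102.4)
E
```

```text
clock: 26.92
ee_pos: [0.5305, -0.1807, 0.1066]
ee_rot: [3.122, -0.343, -0.009]
ft_force: [0.4, -1.2, 0.9]
width: 0.0002
gripper_force: 0.0
shift [ 0.009 -0.03   0.066] az -0.003 | pos [ 0.5305 -0.1807  0.1066] yaw -102.6 tilt 0.33 width 0.0002 t 26.925 f [ 0.4 -1.2  0.9] j [ 0.18  0.62  0.17  1.81 -0.14  0.73 -1.36]
```

```bash
python3 -m handwheel '0.01 -0.02 0.06 0 0 0 1;0.01 -0.02 0.12 0 0 0 1;0.01 -0.02 0.16 0 0 0 1;0.01 -0.02 0.16 0 0 0 1'
python3 -m handwheel '0 0 0.02 0 0 0 1;0 0 0.03 0 0 0 1;0 0 0.03 0 0 0 1'
```

```text
clock: 27.42
ee_pos: [0.5354, -0.1779, 0.0934]
ee_rot: [3.122, -0.339, 0.004]
ft_force: [1.0, -1.6, 4.0]
width: 0.0003
gripper_force: 1.7
clock: 27.8
ee_pos: [0.5353, -0.1777, 0.0901]
ee_rot: [3.122, -0.339, 0.004]
ft_force: [2.3, -3.0, 4.6]
width: 0.0005
gripper_force: 2.1
```

```bash
python3 -m handwheel '-0.02 0 0.01 0 0 0 1;-0.02 0 0.02 0 0 0 1;-0.02 0 0.02 0 0 0 1'
python3 -m handwheel '0 0 0.01 0 0 0 1;0 0 0.02 0 0 0 1;0 0 0.02 0 0 0 1'
```

```text
clock: 28.18
ee_pos: [0.5332, -0.1765, 0.0883]
ee_rot: [-3.123, 0.338, -0.003]
ft_force: [3.3, -2.5, 7.7]
width: 0.0007
gripper_force: 3.6
clock: 28.55
ee_pos: [0.5333, -0.1765, 0.0882]
ee_rot: [-3.123, 0.339, -0.004]
ft_force: [-0.9, -1.2, 17.8]
width: 0.0004
gripper_force: 8.9
```

At the stop: z 0.0882 and 18 N. Lift off, then check.

```bash
python3 -m handwheel '0 0 0 0 0 0 1;0 0 -0.1 0 0 0 1;0 0 -0.3 0 0 0 1;0 0 -0.7 0 0 0 1;0 0 -1 0 0 0 1;0 0 -1 0 0 0 1'
python3 -m handwheel '0 -0.4 0 0 0 0 1;0 -0.9 0 0 0 0 1;0 -0.9 0 0 0 0 1;0 -0.9 0 0 0 0 1'
python3 - <<'E'
from h import *
S=vision.capture("side");T=vision.capture("top"); st=sensors.read_state();a=vision.capture("wrist")
print(st["clock"],st["ft_force"])
r=[blob(T,(-8,120,60),(8,255,255),(340,205,375,240)),blob(S,(-8,120,60),(8,255,255),(270,140,300,160))]
g=[blob(T,(45,90,30),(80,255,255),(380,205,435,260)),blob(S,(45,90,30),(80,255,255),(260,100,330,180)),blob(a,(45,90,30),(80,255,255))]
for q in r+g: print([t[:2] for t in q[:2]])
if r[0]: print(tri([ray(cam("top"),r[0][0][1]),ray(cam("side"),r[1][0][1])]))
if g[0]: print(tri([ray(cam("top"),g[0][0][1]),ray(cam("side"),g[1][0][1])]))
cv2.imwrite("pics/e.png",T[:,:,::-1])
o=cv2.imread("pics/top.png")[:,:,::-1]; 
for n,(x,y) in dict(valve=(266,238),tee=(284,183),jar=(203,140),navy=(283,134),white=(387,140),black=(186,212),wplug=(201,204),or_=(110,231),pink=(119,184)).items(): print(n,np.abs(T[y-14:y+14,x-14:x+14].astype(int)-o[y-14:y+14,x-14:x+14]).mean().round(1),end=" ")
E
```

```text
clock: 29.3
ee_pos: [0.5315, -0.1756, 0.1862]
ee_rot: [-3.122, 0.338, 0.002]
ft_force: [0.1, 1.3, -0.5]
width: 0.0004
gripper_force: 0.0
clock: 29.8
ee_pos: [0.5497, -0.0888, 0.1837]
ee_rot: [3.123, -0.339, -0.009]
ft_force: [0.3, -0.4, -0.7]
width: 0.0008
gripper_force: 0.0
29.9 [ 0.02741338 -0.03102803  0.46870036]
[(105, array([353.7, 233.3])), (23, array([353.9, 225.7]))]
[(89, array([284.4, 147.7]))]
[(166, array([404.4, 231.8]))]
[(56, array([290.9, 129.9]))]
[(2339, array([492.7, 179.8]))]
(array([ 0.52188403, -0.16843083,  0.09654375]), [0.010544357255290307, 0.010544357255289988])
(array([ 0.51631609, -0.29325045,  0.08470605]), [0.0017148196583928932, 0.0017148196583926065])
valve 11.7 tee 23.8 jar 15.0 navy 10.1 white 14.6 black 11.7 wplug 13.6 or_ 12.1 pink 12.8
```

```bash
python3 - <<'E'
from h import *
S=vision.capture("side"); o=cv2.imread("pics/side.png")[:,:,::-1].copy()
for im in(o,S): print([t[:2] for t in blob(im,(12,100,60),(30,255,255),(222,190,258,220))[:2]])
from plant import close_job
print(close_job())
E
```

```text
[(206, array([239.8, 205.2]))]
[(214, array([240. , 205.1]))]
the job is handed in; nothing more can be done
None
```

The green plug is locked in the port with its wing at the stop. After that the plunger was pressed to its stop and came back up. I moved nothing else, and the job was handed in at about 30 s.

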